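# Put the desk set away under its dust cover

## Robot

A 6-joint arm with a two-finger parallel gripper is mounted at the origin on a cart in front of the work surface, level with it; the furniture and walls round the work are solid. World frame = base frame: x ahead of the robot, y to its left, z up, the work surface at z = 0. Lengths are in m, angles in rad, forces in N, time in s.
With the tool pointing down it reaches from about 0.35 to 0.775 m from the base axis. Payload 7.3 kg.
Tool frame: the origin (TCP) lies at the very end of the fingers, on their centre line; the grasp point (between the pads) lies 19 mm behind it (robot.tcp_to_grasp is the z of the grasp point in the tool frame, in m); z points along the fingers, y is the line along which they close (so a half turn about z gives the same grasp; the last joint's range is limited). The gripper opens to 92 mm and grips with 3 to 60 N. Pads are 19 mm wide; open, the fingers measure 130 mm over their backs; the gripper's body (75 mm by 190 mm) begins 47 mm behind the grasp point.
Start: joints at [1.02, 0.342, 1.524, -0, 1.275, -0.146], TCP at [0.207, 0.483, 0.227] pointing down, gripper open.
Joint ranges: [-2.53, 2.53], [-0.77, 2.02], [0.04, 2.7], [-1, 4.14], [0.28, 2.66], [-3.11, 3.11]. Speed limits (rad/s): [2.57, 2.57, 3.14, 3.14, 3.14, 3.14].

## Interface

Orientations are given as [roll, pitch, yaw] about the fixed x, y, z axes, in that order (R = Rz(yaw) Ry(pitch) Rx(roll)).
In Python, from cell import monitor, read_camera, get_calibration, job, robot gives the robot as it stands. The module is installed in compiled form; this text tells all that it offers.
- The arm moves only by the tool send_rows, never from a script. Its argument "targets" is a list of rows, each an object with "translation": the shift along the tool's x, y, z in cm, a list of three; "spin": the turn about the tool's z in degrees; "jaw": the opening, from 0 (shut) to 1 (fully open). A call has exactly 5 rows; each row is the pose to reach, as a shift and turn from the pose commanded when the call began, along the tool's axes at that moment; what a row does not reach only later rows make up. A row lasts 1/10 s, in which the tool goes at most 50 mm and 8.59 degrees, less where a joint would pass 70% of its speed; a pose out of reach is approached as far as the arm can. A call with a gripper value outside its range is refused whole. The fingers move at their own pace and stop on an object; "force" is the grip in N (left out, the last holds). Time passes only in rows, so rows that repeat a pose let the fingers close, or fill a call up. It gives the time, the measured TCP pose, the force, the opening and the grip force at its end, in the units of the state.
- monitor.observe(): the state, without advancing time (a new reading comes with each control period).
- read_camera(name): name is "side" or "top"; returns (picture, depth): 384x512x3 uint8, red, green, blue; 384x512 float32, m along the optical axis (not along the pixel's ray), 0 where there is no reading.
- get_calibration(name): a dict with "intrinsics" (3x3 intrinsics, pixels), "origin" and "orientation" of the camera in the world. Camera axes: x right, y up, looking along -z (the intrinsics and any distortion apply to the point x, -y, -z); pixel columns grow to the right and rows downward; lengths in m; the calibration is good to about 2 mm. A picture is of the moment at which its call begins. get_calibration takes no time and is no camera call.
- job.hand_in(): hands the job in; it is judged then, once.
The state is a dict: "time": time; "qpos": joint angles; "qvel": joint speeds; "joint_efforts": joint torques, N m; "tool_pos": TCP position; "tool_rot": TCP orientation; "contact_force": force on the tool from outside, world axes, zero at the start; "torque": the same for the moment, N m; "opening": finger opening in m; "grip_force": force on a finger pad.
Only numpy, scipy, OpenCV 4.12 (cv2) and the standard library are available. Lean on these libraries where they do the work, as an engineer would, in place of code of your own. Each camera call takes 0.05 s, during which the arm holds its last target. There are 200 camera calls.

## Task

Put the desk set away for the night: stand the ink bottle, the wooden hand stamp and the brass bell upright in the holders on the board, each in the well bored to its size, and then set the dust cover over all three so that it sits flat and square on the board. Do not let the ink bottle fall over, and leave the sand timer and the pencil sharpener where they stand.

Things in the scene. Friction and masses are not known exactly. Their poses are not given: they have to be found in the camera images.
- ink_bottle: squat dark blue bottle with a black round screw cap: body 52 mm across and 42 mm high, cap 34 mm across from 42 to 58 mm. Origin: centre of the foot; z up. Taken from above by the cap with the fingertips above the shoulder (44 mm or higher). About 0.11 kg.
- wood_stamp: turned brown wooden hand stamp, foot disc 38 mm across and 16 mm high, neck 24 mm, round knob 30 mm across from 26 to 74 mm. Origin: centre of the foot; z up. Taken by the knob. About 0.05 kg.
- brass_bell: brass hand bell standing on its mouth: bell 62 mm across and 45 mm high, upright turned handle about 20 mm thick from 45 to 93 mm. Origin: centre of the mouth (underside); z up. Taken by the handle. About 0.14 kg.
- wide_holder: oak block, 76 mm square, 22 mm high, fixed on the board in a row with the other two (77 mm apart along the board's y, in any order). A round well in its middle, 70 mm wide, 3 mm bevel at the mouth, grey felt floor 6 mm above the underside. Origin: centre of the underside, which lies on the board; z up, axes parallel to the board's. For the brass bell.
- medium_holder: oak block, 76 mm square, 22 mm high, fixed on the board in a row with the other two (77 mm apart along the board's y, in any order). A round well in its middle, 61 mm wide, 3 mm bevel at the mouth, grey felt floor 6 mm above the underside. Origin: centre of the underside, which lies on the board; z up, axes parallel to the board's. For the ink bottle.
- narrow_holder: oak block, 76 mm square, 22 mm high, fixed on the board in a row with the other two (77 mm apart along the board's y, in any order). A round well in its middle, 47 mm wide, 3 mm bevel at the mouth, grey felt floor 6 mm above the underside. Origin: centre of the underside, which lies on the board; z up, axes parallel to the board's. For the hand stamp.
- base_board: dark wooden board, 118 mm along x, 274 mm along y, 8 mm thick, fixed on the desk; it carries the three holders (row of 230 x 76 mm in its middle). Origin: centre of the underside; z up, y along its length. It stands left or right on the desk, the cover on the other side.
- cover: dust cover on a 5 mm grey felt mat, open below: clear panes in a dark wooden frame, dark wooden top; outside 102 (x) x 258 (y) x 112 mm high, walls 6 mm, inside 90 x 246 x 104 mm: 7 mm to spare all round the row of holders. On top a brass bar handle along y, 112 x 14 x 14 mm, its middle 142 mm above the origin, 23 mm free under it. Origin: centre of the underside; z up. 0.4 kg.
- sand_timer: sand timer in a brown turned frame, 56 mm across and 100 mm high, standing among the things; bystander. Origin: centre of the foot; z up.
- sharpener: round brass pencil sharpener, 29 mm across and 25 mm high, standing among the things; bystander. Origin: centre of the foot; z up.
There are look-alikes about, which are no part of the job. What is meant by the ink_bottle is not pink or purple, and is the larger of those in its own colour.

How it is judged:
By the outcome, as a careful person would: the job done as asked, in the order asked, and still so for the second after the job is handed in, with the robot touching nothing.
It also fails if it takes over 104 s, if anything falls off the work surface, if the arm or the gripper's body presses on something with over 40 N, if the wrist force passes 120 N, or if a joint passes its speed limit or range.

## Working session

There is one attempt and no reset: what is moved stays moved. The work goes in short steps, Python scripts to look and compute and a tool call to move; the robot and the scene stay as the last step left them, time stands still between calls to the robot, and variables do not carry over. Pictures are saved under pics/ and viewed, at most 14 in all, crops included, and the job is handed in when it is done.

Besides the shell and the picture viewer there is one more tool, called after "Request:" as name(argument=value, ...) on one line, values as JSON. send_rows: Moves the arm, as the interface text tells. Its arguments: {"type":"object","properties":{"targets":{"type":"array"},"force":{"type":"number"}},"required":["targets"]}

```bash
mkdir -p pics; cat > h.py <<'E'
import numpy as np, cv2
from cell import monitor, read_camera, get_calibration, job, robot
def snap(cam,name):
    im,d=read_camera(cam); np.savez(f'{cam}.npz',im=im,d=d); cv2.imwrite(f'pics/{name}.png',im[:,:,::-1]); return im,d
def cloud(cam):
    z=np.load(f'{cam}.npz'); d=z['d']; c=get_calibration(cam); K=np.array(c['intrinsics']); R=np.array(c['orientation']); 
    if R.shape!=(3,3):
        from scipy.spatial.transform import Rotation as Ro
        R=Ro.from_euler('xyz',R).as_matrix() if R.size==3 else Ro.from_quat(R).as_matrix()
    v,u=np.mgrid[:384,:512]; dist=c.get('distortion')
    x=(u-K[0,2])/K[0,0]*d; y=(v-K[1,2])/K[1,1]*d
    P=np.stack([x,-y,-d],-1)@R.T+np.array(c['origin']); P[d<=0]=np.nan
    return P,z['im']
E
python3 - <<'E'
from h import *
for c in('top','side'):
    snap(c,c+'0'); print(get_calibration(c))
print(monitor.observe())
E
```

```text
{'intrinsics': array([[363.98992771,   0.        , 255.61907512],
       [  0.        , 363.98992771, 183.51378983],
       [  0.        ,   0.        ,   1.        ]]), 'origin': array([3.62590529e-01, 3.63942160e-04, 9.47385816e-01]), 'orientation': array([ 1.34568533e-01,  7.13598396e-04, -1.55815612e+00])}
{'intrinsics': array([[383.69890576,   0.        , 264.3683155 ],
       [  0.        , 383.69890576, 189.71695431],
       [  0.        ,   0.        ,   1.        ]]), 'origin': array([ 0.4688497 , -0.79393327,  0.52502967]), 'orientation': array([ 1.02054579, -0.00750676, -0.02737907])}
{'time': 0.1, 'qpos': array([ 1.01995712e+00,  3.42652800e-01,  1.52490564e+00, -9.04442687e-06,
        1.27543388e+00, -1.45983489e-01]), 'qvel': array([-0.00047441, -0.00194526, -0.00268643, -0.00058996,  0.00011104,
        0.00102765]), 'joint_efforts': array([ 1.02343649e-03, -4.32004845e+01, -2.44693708e+01,  7.17431470e-02,
        5.28009573e-02, -5.50246671e-05]), 'tool_pos': array([0.20657016, 0.48225353, 0.22612014]), 'tool_rot': array([-3.14020662e+00, -1.95045821e-04,  2.73673944e+00]), 'contact_force': array([-1.06791951,  0.15016327, -0.74512575]), 'torque': array([ 0.03619881, -0.01260877, -0.02705802]), 'grip_force': 0.0, 'opening': 0.09186612271129647}
```

View pics/top0.png

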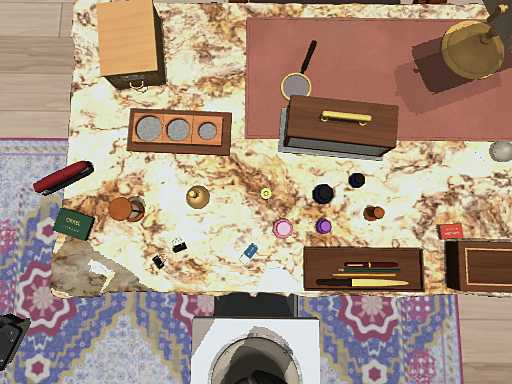

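View pics/side0.png

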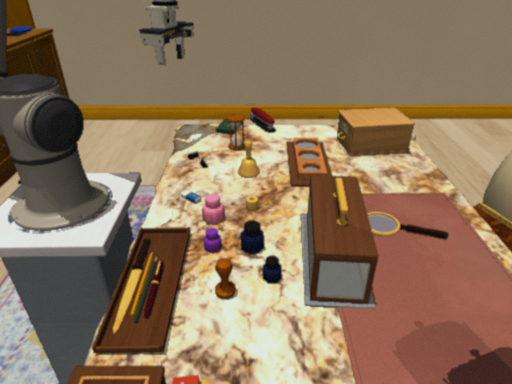

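Top: candidates for the ink bottle are dark blue (323,193), a smaller dark blue (357,180), pink (283,228) and purple (323,226); I choose (323,193). The stamp is at (374,213), bell (198,196), timer (125,208), sharpener (265,193), board (180,132; wells wide, medium, narrow from left to right) and cover (340,125).

```bash
python3 - <<'E'
from h import *
im,d=np.load('top.npz')['im'],np.load('top.npz')['d']
cv2.imwrite('pics/crop1.png',cv2.resize(im[85:245,100:400,::-1],(800,427),interpolation=cv2.INTER_CUBIC))
P,_=cloud('top')
Q,_=cloud('side')
def circ(p):
    A=np.c_[2*p,np.ones(len(p))]; s=np.linalg.lstsq(A,(p**2).sum(1),rcond=None)[0]; return s[:2],np.sqrt(s[2]+s[0]**2+s[1]**2)
print('table z',np.nanmedian(P[150:185,230:270,2]),np.nanmedian(Q[300:330,180:210,2]))
# approx centres from top
for n,(u,v) in dict(ink=(323,193),small=(357,180),stamp=(374,211),bell=(198,193),timer=(120,207),sharp=(265,193),pink=(283,228),purp=(323,226)).items():
    c=P[v,u,:2]
    for nm,C in(('top',P),('side',Q)):
        m=(np.hypot(C[...,0]-c[0],C[...,1]-c[1])<.045)&(C[...,2]>.012)
        p=C[m]
        if len(p)<5: print(n,nm,len(p)); continue
        zt=np.percentile(p[:,2],98); t=p[p[:,2]>zt-.012]
        b=(p[:,:2].max(0)+p[:,:2].min(0))/2
        print(n,nm,len(p),'zmax %.3f'%zt,'topc',((t.max(0)+t.min(0))/2)[:2].round(4),'topsize',(t.max(0)-t.min(0))[:2].round(3),'all',b.round(4),(p[:,:2].max(0)-p[:,:2].min(0)).round(3))
print(P[132,180],P[125,340])
E
```

```text
table z -0.0021836552980719626 0.00016789635477271192
ink top 321 zmax 0.060 topc [ 0.4636 -0.1693] topsize [0.032 0.033] all [ 0.4639 -0.1693] [0.048 0.049]
ink side 581 zmax 0.061 topc [ 0.4644 -0.1696] topsize [0.032 0.034] all [ 0.464  -0.1735] [0.05  0.042]
small top 175 zmax 0.045 topc [ 0.5013 -0.258 ] topsize [0.023 0.024] all [ 0.501  -0.2571] [0.035 0.035]
small side 379 zmax 0.046 topc [ 0.5012 -0.2577] topsize [0.023 0.025] all [ 0.5017 -0.2612] [0.034 0.032]
stamp top 183 zmax 0.074 topc [ 0.4163 -0.2942] topsize [0.029 0.028] all [ 0.4169 -0.2924] [0.03  0.032]
stamp side 525 zmax 0.076 topc [ 0.4152 -0.2957] topsize [0.03  0.027] all [ 0.4162 -0.2958] [0.035 0.034]
bell top 358 zmax 0.092 topc [0.4532 0.1545] topsize [0.017 0.017] all [0.4534 0.1546] [0.055 0.055]
bell side 358 zmax 0.094 topc [0.4539 0.1535] topsize [0.016 0.015] all [0.4529 0.1465] [0.056 0.044]
timer top 544 zmax 0.102 topc [0.4149 0.3181] topsize [0.054 0.053] all [0.4149 0.3181] [0.054 0.053]
timer side 409 zmax 0.104 topc [0.4147 0.318 ] topsize [0.052 0.057] all [0.4147 0.318 ] [0.052 0.057]
sharp top 105 zmax 0.027 topc [ 0.4636 -0.0229] topsize [0.026 0.028] all [ 0.4636 -0.0229] [0.026 0.028]
sharp side 122 zmax 0.028 topc [ 0.4629 -0.0235] topsize [0.026 0.028] all [ 0.4629 -0.0235] [0.027 0.028]
pink top 313 zmax 0.060 topc [ 0.3739 -0.0666] topsize [0.032 0.032] all [ 0.3742 -0.0661] [0.047 0.048]
pink side 486 zmax 0.061 topc [ 0.3748 -0.0656] topsize [0.032 0.036] all [ 0.3748 -0.0697] [0.05  0.044]
purp top 181 zmax 0.044 topc [ 0.3826 -0.1702] topsize [0.022 0.025] all [ 0.3818 -0.1705] [0.035 0.038]
purp side 318 zmax 0.046 topc [ 0.382  -0.1703] topsize [0.023 0.027] all [ 0.3814 -0.1734] [0.038 0.033]
[0.62407418 0.20425318 0.01228335] [ 0.61656539 -0.194513    0.11650534]
```

View pics/crop1.png

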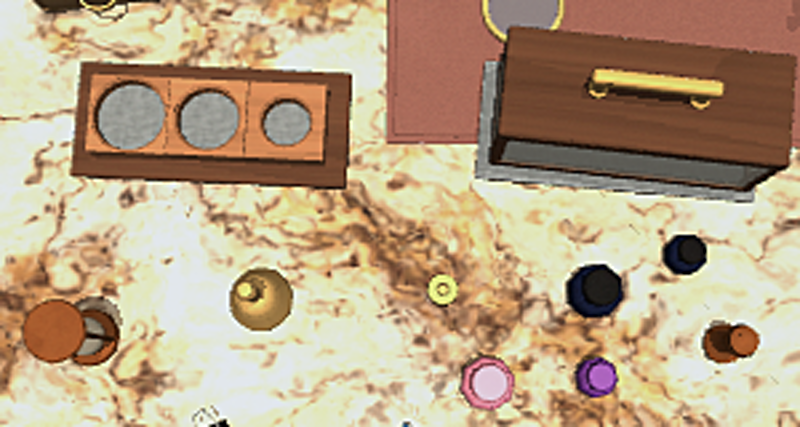

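The crop confirms it: the bottle at crop (595,290) is the larger dark blue one. The wells from left to right are wide, medium, narrow. Now fitting the board and cover.

```bash
python3 - <<'E'
from h import *
P,_=cloud('top');Q,_=cloud('side')
def rect(C,xr,yr,zr,n):
    m=np.all([(C[...,i]>r[0])&(C[...,i]<r[1]) for i,r in enumerate((xr,yr,zr))],0)
    p=C[m]
    if len(p)<10: print(n,len(p));return
    (c,s,a)=cv2.minAreaRect(p[:,:2].astype(np.float32)*1000)
    print(n,len(p),np.round(c,1),np.round(s,1),round(a,2),'z %.4f'%np.median(p[:,2]))
    return p
for nm,C in(('top',P),('side',Q)):
    rect(C,(.5,.76),(.02,.4),(.004,.05),nm+' board')
    rect(C,(.5,.76),(.02,.4),(.024,.05),nm+' holders')
    rect(C,(.5,.76),(-.38,-.02),(.095,.125),nm+' covertop')
    rect(C,(.5,.76),(-.38,-.02),(.138,.17),nm+' handle')
# wells: floor points within holders
for nm,C in(('top',P),('side',Q)):
    m=(C[...,2]>.0085)&(C[...,2]<.0205)&(C[...,0]>.56)&(C[...,0]<.70)&(C[...,1]>.06)&(C[...,1]<.34)
    m=cv2.morphologyEx(m.astype(np.uint8),cv2.MORPH_OPEN,np.ones((3,3)))
    k,l,st,_=cv2.connectedComponentsWithStats(m)
    for i in range(1,k):
        if st[i,4]>60:
            p=C[l==i]; print(nm,st[i],((p.max(0)+p.min(0))/2).round(4),(p.max(0)-p.min(0)).round(4))
E
```

```text
top board 4740 [662.6 204.4] [366.  194.4] 89.86 z 0.0139
top holders 1615 [675.1 239.7] [295.7 168.1] 88.15 z 0.0291
top covertop 4374 [ 628.8 -201. ] [257.7 103.3] 84.53 z 0.1160
top handle 331 [ 628.5 -200. ] [109.5  14.8] 84.92 z 0.1523
side board 1859 [631.6 210.1] [378.6 256.3] 89.82 z 0.0207
side holders 838 [675.1 240.9] [301.1 167.2] 88.11 z 0.0321
side covertop 4692 [ 628.3 -201.3] [259.5 102.3] 84.46 z 0.1185
side handle 309 [ 628.2 -201.8] [112.   14.1] 84.4 z 0.1550
top [136 116  26  25 513] [0.6332 0.2878 0.0145] [0.0665 0.0667 0.0119]
top [167 119  22  22 381] [0.6302 0.2106 0.0146] [0.0572 0.0557 0.0111]
top [199 123  17  16 222] [0.629  0.1328 0.0149] [0.0422 0.0428 0.0104]
side [287 142  23  42 393] [0.5919 0.2064 0.0143] [0.0502 0.2628 0.0115]
side [303 142  13   6  68] [0.6421 0.302  0.0175] [0.039  0.0449 0.0047]
side [322 149   9  26 100] [0.6793 0.204  0.0106] [0.0177 0.1636 0.0042]
side [300 153  17   6  82] [0.6299 0.2244 0.0176] [0.0476 0.0348 0.0053]
```

```bash
python3 - <<'E'
from h import *
P,_=cloud('top');Q,_=cloud('side')
for nm,C in(('top',P),('side',Q)):
  for lo,hi in((.004,.04),(.025,.04)):
    m=(C[...,2]>lo)&(C[...,2]<hi)&(C[...,0]>.55)&(C[...,0]<.71)&(C[...,1]>.05)&(C[...,1]<.37)
    k,l,st,_=cv2.connectedComponentsWithStats(m.astype(np.uint8)); i=1+st[1:,4].argmax()
    p=C[l==i]; c,s,a=cv2.minAreaRect(p[:,:2].astype(np.float32)*1000)
    print(nm,lo,len(p),np.round(c,1),np.round(s,1),round(a,2),p.min(0).round(4),p.max(0).round(4))
# top: ring of rim: well circle via hull of floor at rim plane
m=(P[...,2]>.0085)&(P[...,2]<.0205)&(P[...,0]>.56)&(P[...,0]<.70)&(P[...,1]>.06)&(P[...,1]<.34)
m=cv2.morphologyEx(m.astype(np.uint8),cv2.MORPH_OPEN,np.ones((3,3)))
k,l,st,_=cv2.connectedComponentsWithStats(m)
for i in range(1,k):
    if 200<st[i,4]<600:
        p=P[l==i]; p=p[p[:,2]<.0165]; print(len(p),cv2.minEnclosingCircle(p[:,:2].astype(np.float32)*1000),p[:,2].mean(),p[:,:2].mean(0))
E
```

```text
top 0.004 4360 [628.  208.6] [274.1 118.8] 88.13 [0.5651 0.0705 0.004 ] [0.691  0.3464 0.0354]
top 0.025 1336 [628.6 209.3] [231.8  77.2] 88.15 [0.5868 0.0925 0.025 ] [0.6702 0.3255 0.0354]
side 0.004 1645 [628.7 209. ] [275.  117.8] 88.0 [0.5656 0.0722 0.0049] [0.691  0.3478 0.0354]
side 0.025 695 [629.1 212. ] [240.1  77. ] 88.11 [0.5868 0.0926 0.025 ] [0.6701 0.3315 0.0354]
471 ((632.4585571289062, 287.17840576171875), 34.175533294677734) 0.01362717821161914 [0.63303941 0.28775151]
356 ((630.2904052734375, 209.77476501464844), 29.70255470275879) 0.013633979007799828 [0.63063195 0.21045986]
203 ((627.3519287109375, 132.3158416748047), 23.172399520874023) 0.01356623309708083 [0.62803736 0.13246075]
```

Request:
send_rows(targets=[{"translation":[-3.6,-2,0],"spin":8,"jaw":1},{"translation":[-7.2,-4,0],"spin":16,"jaw":1},{"translation":[-11,-6,0],"spin":24,"jaw":1},{"translation":[-14.5,-8,0],"spin":32,"jaw":1},{"translation":[-18,-10,0],"spin":40,"jaw":1}], force=30)

```text
time: 0.6
tool_pos: [0.3334, 0.3183, 0.2265]
tool_rot: [-3.141, 0.0, 2.033]
contact_force: [0.0, -0.5, -0.2]
opening: 0.0922
grip_force: 0.0
```

Request:
send_rows(targets=[{"translation":[-4,0.7,1],"spin":7,"jaw":0.6},{"translation":[-8,1.4,2],"spin":14,"jaw":0.6},{"translation":[-12.5,2,4],"spin":21,"jaw":0.6},{"translation":[-17,2.8,5.5],"spin":26.8,"jaw":0.6},{"translation":[-20.2,3.3,6.6],"spin":26.8,"jaw":0.6}])

```text
time: 1.1
tool_pos: [0.4542, 0.152, 0.1595]
tool_rot: [-3.141, 0.0, 1.567]
contact_force: [-0.4, 0.7, 0.1]
opening: 0.057
grip_force: 0.0
```

Request:
send_rows(targets=[{"translation":[0,0,0],"spin":0,"jaw":0.6},{"translation":[0,0,0],"spin":0,"jaw":0.6},{"translation":[0,0,0],"spin":0,"jaw":0.6},{"translation":[0,0,0],"spin":0,"jaw":0.6},{"translation":[0,0,0],"spin":0,"jaw":0.6}])

```text
time: 1.6
tool_pos: [0.453, 0.1553, 0.1612]
tool_rot: [3.141, -0.0, 1.573]
contact_force: [-0.3, -0.3, -0.7]
opening: 0.055
grip_force: 0.0
```

Request:
send_rows(targets=[{"translation":[0,0,3.5],"spin":0,"jaw":0.6},{"translation":[0,0,7],"spin":0,"jaw":0.6},{"translation":[0,0,9.5],"spin":0,"jaw":0.6},{"translation":[0,0,10.5],"spin":0,"jaw":0.6},{"translation":[0,0,10.5],"spin":0,"jaw":0.6}])

```text
time: 2.1
tool_pos: [0.4526, 0.1547, 0.055]
tool_rot: [-3.139, 0.0, 1.572]
contact_force: [0.4, 0.3, 0.7]
opening: 0.0552
grip_force: 0.0
```

Request:
send_rows(targets=[{"translation":[0,0,0],"spin":0,"jaw":0.15},{"translation":[0,0,0],"spin":0,"jaw":0.1},{"translation":[0,0,0],"spin":0,"jaw":0.1},{"translation":[0,0,0],"spin":0,"jaw":0.1},{"translation":[0,0,0],"spin":0,"jaw":0.1}])

```text
time: 2.6
tool_pos: [0.4536, 0.1544, 0.0562]
tool_rot: [3.141, -0.0, 1.571]
contact_force: [-0.1, 0.1, 1.0]
opening: 0.0197
grip_force: 0.3
```

Request:
send_rows(targets=[{"translation":[0,0,0],"spin":0,"jaw":0.1},{"translation":[0,0,0],"spin":0,"jaw":0.1},{"translation":[0,0,0],"spin":0,"jaw":0.1},{"translation":[0,0,0],"spin":0,"jaw":0.1},{"translation":[0,0,-1],"spin":0,"jaw":0.1}])

```text
time: 3.1
tool_pos: [0.4521, 0.1541, 0.0649]
tool_rot: [-3.138, 0.001, 1.571]
contact_force: [-0.8, 0.2, -2.0]
opening: 0.0177
grip_force: 30.0
```

Request:
send_rows(targets=[{"translation":[0,0,-1],"spin":0,"jaw":0.1},{"translation":[0,0,-3],"spin":0,"jaw":0.1},{"translation":[0,0,-5],"spin":0,"jaw":0.1},{"translation":[0,0,-7],"spin":0,"jaw":0.1},{"translation":[0,0,-8],"spin":0,"jaw":0.1}])

```text
time: 3.6
tool_pos: [0.4539, 0.1545, 0.1478]
tool_rot: [3.139, -0.001, 1.571]
contact_force: [-0.3, -0.6, -1.4]
opening: 0.0179
grip_force: 30.0
```

Request:
send_rows(targets=[{"translation":[1.5,2,0],"spin":0,"jaw":0.1},{"translation":[4,5.4,0],"spin":0,"jaw":0.1},{"translation":[6.6,8.9,0],"spin":0,"jaw":0.1},{"translation":[9.2,12.5,0],"spin":0,"jaw":0.1},{"translation":[11.6,15.7,0],"spin":0,"jaw":0.1}])

```text
time: 4.1
tool_pos: [0.6114, 0.2715, 0.1454]
tool_rot: [-3.141, 0.0, 1.571]
contact_force: [-0.3, 0.2, -1.2]
opening: 0.0173
grip_force: 30.0
```

Request:
send_rows(targets=[{"translation":[1,1.4,0],"spin":0,"jaw":0.1},{"translation":[1.6,2.1,0],"spin":0,"jaw":0.1},{"translation":[1.6,2.1,0],"spin":0,"jaw":0.1},{"translation":[1.6,2.1,0],"spin":0,"jaw":0.1},{"translation":[1.6,2.1,0],"spin":0,"jaw":0.1}])

```text
time: 4.6
tool_pos: [0.6307, 0.2859, 0.1457]
tool_rot: [-3.141, 0.0, 1.571]
contact_force: [0.2, 0.2, -1.6]
opening: 0.0178
grip_force: 30.0
```

```bash
python3 - <<'E'
from h import *
snap('top','t1');im,d=snap('side','s1')
cv2.imwrite('pics/s1c.png',cv2.resize(im[60:230,200:400,::-1],(700,595),interpolation=cv2.INTER_CUBIC))
print(monitor.observe()['tool_pos'])
Q,_=cloud('side'); m=(Q[...,2]>.085)&(Q[...,2]<.125)&(abs(Q[...,0]-.63)<.05)&(abs(Q[...,1]-.287)<.06)
p=Q[m];print(len(p),p.min(0),p.max(0))
for z in np.arange(.085,.125,.006):
    q=p[(abs(p[:,2]-z)<.003)]
    if len(q): print(z.round(3),((q.min(0)+q.max(0))/2).round(4),(q.max(0)-q.min(0)).round(3))
E
```

```text
[0.63099454 0.28597873 0.14608072]
212 [0.60166296 0.25582935 0.09229621] [0.65864889 0.28783477 0.12481095]
0.091 [0.6306 0.2605 0.0931] [0.015 0.004 0.002]
0.097 [0.6297 0.2685 0.0971] [0.056 0.025 0.006]
0.103 [0.6302 0.2722 0.1029] [0.057 0.031 0.006]
0.109 [0.6294 0.2723 0.109 ] [0.05  0.031 0.006]
0.115 [0.6308 0.2734 0.1148] [0.048 0.023 0.006]
0.121 [0.63   0.2752 0.121 ] [0.041 0.021 0.006]
```

View pics/s1c.png

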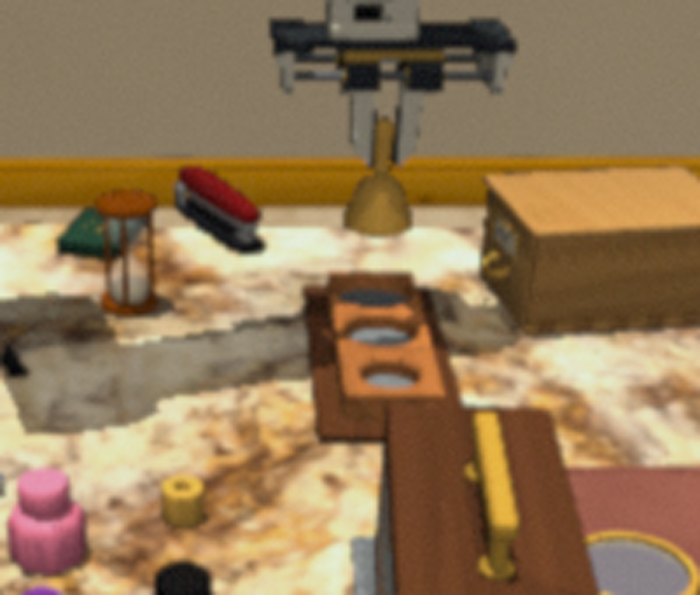

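The crop shows the bell hanging upright at crop (378,200) above the wide well; it measures centred.

Request:
send_rows(targets=[{"translation":[0,0.1,2],"spin":0,"jaw":0.1},{"translation":[0,0.1,4],"spin":0,"jaw":0.1},{"translation":[0,0.1,5.5],"spin":0,"jaw":0.1},{"translation":[0,0.1,6.5],"spin":0,"jaw":0.1},{"translation":[0,0.1,7],"spin":0,"jaw":0.1}])

```text
time: 5.2
tool_pos: [0.632, 0.2862, 0.0748]
tool_rot: [-3.14, 0.0, 1.571]
contact_force: [0.3, 0.1, -0.8]
opening: 0.0172
grip_force: 30.0
```

Request:
send_rows(targets=[{"translation":[0,0,0.2],"spin":0,"jaw":0.1},{"translation":[0,0,0.4],"spin":0,"jaw":0.1},{"translation":[0,0,0.6],"spin":0,"jaw":0.1},{"translation":[0,0,0.7],"spin":0,"jaw":0.1},{"translation":[0,0,0.7],"spin":0,"jaw":0.1}])

```text
time: 5.7
tool_pos: [0.633, 0.2866, 0.0701]
tool_rot: [3.14, -0.001, 1.571]
contact_force: [-1.2, -1.4, 4.1]
opening: 0.0174
grip_force: 30.0
```

Request:
send_rows(targets=[{"translation":[0,0,0],"spin":0,"jaw":0.4},{"translation":[0,0,0],"spin":0,"jaw":0.55},{"translation":[0,0,0],"spin":0,"jaw":0.55},{"translation":[0,0,0],"spin":0,"jaw":0.55},{"translation":[0,0,-3],"spin":0,"jaw":0.55}])

```text
time: 6.2
tool_pos: [0.6297, 0.2854, 0.0941]
tool_rot: [-3.133, 0.003, 1.571]
contact_force: [-0.9, 0.1, -0.4]
opening: 0.0494
grip_force: 0.0
```

Request:
send_rows(targets=[{"translation":[0,0,-4],"spin":0,"jaw":0.6},{"translation":[0,0,-8],"spin":0,"jaw":0.6},{"translation":[-3,-2,-10],"spin":0,"jaw":0.6},{"translation":[-7,-4,-10],"spin":0,"jaw":0.6},{"translation":[-11,-6,-10],"spin":0,"jaw":0.6}])

```text
time: 6.7
tool_pos: [0.5717, 0.1756, 0.1994]
tool_rot: [3.14, -0.0, 1.572]
contact_force: [0.7, -0.6, 0.1]
opening: 0.055
grip_force: 0.0
```

```bash
python3 - <<'E'
from h import *
snap('side','s2');snap('top','t2')
Q,_=cloud('side');P,_=cloud('top')
for C in(P,Q):
  for a,b in((.03,.06),(.085,.13)):
    p=C[(C[...,2]>a+.004)&(C[...,2]<b)&(abs(C[...,0]-.63)<.05)&(abs(C[...,1]-.287)<.045)]
    if len(p):print(len(p),((p.min(0)+p.max(0))/2).round(4),p.max(0).round(4),(p.max(0)-p.min(0)).round(4))
print(monitor.observe()['tool_pos'])
E
```

```text
161 [0.6306 0.2856 0.047 ] [0.6681 0.3224 0.0599] [0.0749 0.0736 0.0259]
43 [0.6322 0.2845 0.1001] [0.6416 0.2923 0.111 ] [0.0188 0.0156 0.0218]
[0.56976761 0.17234912 0.19873372]
```

Request:
send_rows(targets=[{"translation":[-4,-1.2,0],"spin":0,"jaw":0.6},{"translation":[-8.5,-2.6,0],"spin":0,"jaw":0.6},{"translation":[-13,-4,0],"spin":0,"jaw":0.6},{"translation":[-17.5,-5.5,0],"spin":0,"jaw":0.6},{"translation":[-22,-7,0],"spin":0,"jaw":0.6}])

```text
time: 7.3
tool_pos: [0.5021, -0.0449, 0.1988]
tool_rot: [3.141, -0.0, 1.571]
contact_force: [1.0, -0.1, 0.4]
opening: 0.055
grip_force: 0.0
```

Request:
send_rows(targets=[{"translation":[-4.5,-1.4,0],"spin":0,"jaw":0.6},{"translation":[-9,-2.8,1],"spin":0,"jaw":0.6},{"translation":[-11.5,-3.5,3],"spin":0,"jaw":0.6},{"translation":[-12.6,-3.9,5],"spin":0,"jaw":0.6},{"translation":[-12.6,-3.9,6],"spin":0,"jaw":0.6}])

```text
time: 7.8
tool_pos: [0.4628, -0.1707, 0.1373]
tool_rot: [-3.14, -0.001, 1.568]
contact_force: [-0.1, -0.1, 0.0]
opening: 0.0553
grip_force: 0.0
```

Request:
send_rows(targets=[{"translation":[0,0,1],"spin":0,"jaw":0.6},{"translation":[0,0,2],"spin":0,"jaw":0.6},{"translation":[0,0,2],"spin":0,"jaw":0.6},{"translation":[0,0,2],"spin":0,"jaw":0.6},{"translation":[0,0,2],"spin":0,"jaw":0.6}])

```text
time: 8.3
tool_pos: [0.464, -0.1694, 0.1193]
tool_rot: [3.14, 0.001, 1.572]
contact_force: [-0.1, 0.3, 0.0]
opening: 0.0554
grip_force: 0.0
```

```bash
python3 - <<'E'
from h import *
im,d=snap('side','s3');top,_=snap('top','t3')
cv2.imwrite('pics/c3.png',np.hstack([cv2.resize(im[110:310,180:310,::-1],(390,600),interpolation=cv2.INTER_CUBIC),cv2.resize(im[110:220,250:340,::-1],(410,600))]))
print([monitor.observe()['tool_pos'].round(4) for _ in range(3)])
Q,_=cloud('side')
p=Q[(Q[...,2]>.046)&(Q[...,2]<.075)&(abs(Q[...,0]-.464)<.035)&(abs(Q[...,1]+.17)<.03)]
print(((p.min(0)+p.max(0))/2).round(4),p.max(0).round(4),(p.max(0)-p.min(0)).round(4))
E
```

```text
[array([ 0.4638, -0.1695,  0.1193]), array([ 0.4638, -0.1695,  0.1193]), array([ 0.4638, -0.1695,  0.1193])]
[ 0.4644 -0.1696  0.0543] [ 0.4807 -0.1537  0.0623] [0.0326 0.032  0.0161]
```

View pics/c3.png

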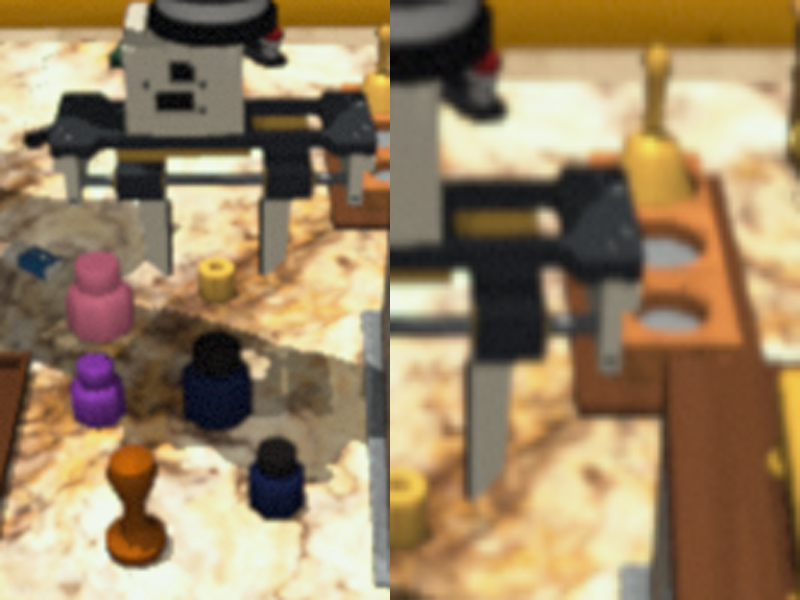

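The bell stands upright in the wide well (crop (660,150)), and the open fingers are above the ink bottle (crop (217,380)).

Request:
send_rows(targets=[{"translation":[0,0,2.5],"spin":0,"jaw":0.6},{"translation":[0,0,5],"spin":0,"jaw":0.6},{"translation":[0,0,6.5],"spin":0,"jaw":0.6},{"translation":[0,0,7.2],"spin":0,"jaw":0.6},{"translation":[0,0,7.2],"spin":0,"jaw":0.6}])

```text
time: 8.9
tool_pos: [0.4632, -0.1695, 0.0463]
tool_rot: [-3.141, -0.001, 1.571]
contact_force: [0.9, 0.6, 0.2]
opening: 0.0549
grip_force: 0.0
```

Request:
send_rows(targets=[{"translation":[0,0,0],"spin":0,"jaw":0.45},{"translation":[0,0,0],"spin":0,"jaw":0.4},{"translation":[0,0,0],"spin":0,"jaw":0.35},{"translation":[0,0,0],"spin":0,"jaw":0.3},{"translation":[0,0,0],"spin":0,"jaw":0.25}], force=20)

```text
time: 9.4
tool_pos: [0.4638, -0.1698, 0.0474]
tool_rot: [3.14, 0.001, 1.571]
contact_force: [-1.5, 0.5, 4.8]
opening: 0.0333
grip_force: 20.0
```

Request:
send_rows(targets=[{"translation":[0,0,0],"spin":0,"jaw":0.25},{"translation":[0,0,0],"spin":0,"jaw":0.25},{"translation":[0,0,0],"spin":0,"jaw":0.25},{"translation":[0,0,0],"spin":0,"jaw":0.25},{"translation":[0,0,0],"spin":0,"jaw":0.25}], force=30)

```text
time: 9.9
tool_pos: [0.4638, -0.1698, 0.0474]
tool_rot: [3.14, 0.001, 1.571]
contact_force: [-1.2, -0.4, 5.4]
opening: 0.0329
grip_force: 30.0
```

Request:
send_rows(targets=[{"translation":[0,0,-1],"spin":0,"jaw":0.25},{"translation":[0,0,-3],"spin":0,"jaw":0.25},{"translation":[0,0,-5],"spin":0,"jaw":0.25},{"translation":[0,0,-7],"spin":0,"jaw":0.25},{"translation":[0,0,-8],"spin":0,"jaw":0.25}])

```text
time: 10.4
tool_pos: [0.464, -0.1699, 0.1286]
tool_rot: [3.139, 0.001, 1.571]
contact_force: [-1.0, 0.7, -1.1]
opening: 0.0331
grip_force: 30.0
```

Request:
send_rows(targets=[{"translation":[2,0.8,0],"spin":0,"jaw":0.25},{"translation":[6,2.6,0],"spin":0,"jaw":0.25},{"translation":[10,4.3,0],"spin":0,"jaw":0.25},{"translation":[14,6.1,0],"spin":0,"jaw":0.25},{"translation":[18,7.8,0],"spin":0,"jaw":0.25}])

```text
time: 10.9
tool_pos: [0.5416, 0.012, 0.1266]
tool_rot: [-3.141, -0.0, 1.571]
contact_force: [1.1, -0.7, -1.5]
opening: 0.0324
grip_force: 30.0
```

Request:
send_rows(targets=[{"translation":[4,1.8,0],"spin":0,"jaw":0.25},{"translation":[8,3.5,0],"spin":0,"jaw":0.25},{"translation":[12,5.3,0],"spin":0,"jaw":0.25},{"translation":[15.5,6.8,0],"spin":0,"jaw":0.25},{"translation":[18.5,8.1,0],"spin":0,"jaw":0.25}])

```text
time: 11.4
tool_pos: [0.6224, 0.1976, 0.1262]
tool_rot: [-3.141, -0.0, 1.572]
contact_force: [1.0, -0.5, -1.3]
opening: 0.0328
grip_force: 30.0
```

Request:
send_rows(targets=[{"translation":[1,0.5,0],"spin":0,"jaw":0.25},{"translation":[1.4,0.6,0],"spin":0,"jaw":0.25},{"translation":[1.4,0.6,0],"spin":0,"jaw":0.25},{"translation":[1.4,0.6,0],"spin":0,"jaw":0.25},{"translation":[1.4,0.6,0],"spin":0,"jaw":0.25}])

```text
time: 11.9
tool_pos: [0.6282, 0.2081, 0.1269]
tool_rot: [-3.141, 0.0, 1.569]
contact_force: [0.1, 0.2, -0.6]
opening: 0.0327
grip_force: 30.0
```

```bash
python3 - <<'E'
from h import *
snap('side','s4')
t=monitor.observe()['tool_pos'];print(t.round(4))
Q,_=cloud('side')
for z in np.arange(.068,.13,.006):
    q=Q[(abs(Q[...,2]-z)<.003)&(abs(Q[...,0]-.63)<.045)&(abs(Q[...,1]-.21)<.04)]
    if len(q)>3: print(z.round(3),len(q),((q.min(0)+q.max(0))/2).round(4),(q.max(0)-q.min(0)).round(3),q.min(0).round(4))
E
```

```text
[0.6283 0.2082 0.127 ]
0.086 29 [0.6274 0.1997 0.0865] [0.047 0.029 0.005] [0.6039 0.1852 0.0841]
0.092 40 [0.6267 0.1984 0.0918] [0.046 0.034 0.006] [0.6036 0.1816 0.0891]
0.098 38 [0.6281 0.2002 0.0983] [0.049 0.033 0.005] [0.6034 0.1835 0.0956]
0.104 38 [0.6279 0.2    0.104 ] [0.049 0.033 0.006] [0.6034 0.1834 0.1011]
0.11 41 [0.6282 0.1984 0.11  ] [0.047 0.029 0.006] [0.6045 0.184  0.1071]
0.116 54 [0.627  0.2037 0.116 ] [0.043 0.041 0.006] [0.6053 0.1833 0.1132]
0.122 28 [0.6255 0.2027 0.1219] [0.036 0.03  0.005] [0.6074 0.1876 0.1192]
0.128 24 [0.6278 0.1972 0.1282] [0.039 0.014 0.005] [0.6081 0.1904 0.1257]
```

Request:
send_rows(targets=[{"translation":[0,0.1,1.5],"spin":0,"jaw":0.25},{"translation":[0,0.15,3],"spin":0,"jaw":0.25},{"translation":[0,0.15,4.4],"spin":0,"jaw":0.25},{"translation":[0,0.15,5.4],"spin":0,"jaw":0.25},{"translation":[0,0.15,5.9],"spin":0,"jaw":0.25}])

```text
time: 12.45
tool_pos: [0.629, 0.2092, 0.0655]
tool_rot: [-3.139, 0.001, 1.571]
contact_force: [-0.2, -0.3, -1.7]
opening: 0.0329
grip_force: 30.0
```

Request:
send_rows(targets=[{"translation":[0,0,0.2],"spin":0,"jaw":0.25},{"translation":[0,0,0.4],"spin":0,"jaw":0.25},{"translation":[0,0,0.5],"spin":0,"jaw":0.25},{"translation":[0,0,0.6],"spin":0,"jaw":0.25},{"translation":[0,0,0.6],"spin":0,"jaw":0.25}])

```text
time: 12.95
tool_pos: [0.63, 0.2095, 0.062]
tool_rot: [3.141, -0.0, 1.571]
contact_force: [-0.9, 0.6, -1.5]
opening: 0.0334
grip_force: 30.0
```

Request:
send_rows(targets=[{"translation":[0,0,0.1],"spin":0,"jaw":0.25},{"translation":[0,0,0.15],"spin":0,"jaw":0.25},{"translation":[0,0,0.2],"spin":0,"jaw":0.25},{"translation":[0,0,0.2],"spin":0,"jaw":0.25},{"translation":[0,0,0.2],"spin":0,"jaw":0.25}])

```text
time: 13.45
tool_pos: [0.6301, 0.2095, 0.0614]
tool_rot: [3.14, -0.0, 1.571]
contact_force: [-3.2, -0.7, 7.4]
opening: 0.0328
grip_force: 30.0
```

Request:
send_rows(targets=[{"translation":[0,0,0],"spin":0,"jaw":0.42},{"translation":[0,0,0],"spin":0,"jaw":0.5},{"translation":[0,0,0],"spin":0,"jaw":0.6},{"translation":[0,0,0],"spin":0,"jaw":0.6},{"translation":[0,0,-2],"spin":0,"jaw":0.6}])

```text
time: 13.95
tool_pos: [0.628, 0.2089, 0.0769]
tool_rot: [-3.136, 0.001, 1.571]
contact_force: [-0.6, 0.1, 0.3]
opening: 0.0549
grip_force: 0.0
```

Request:
send_rows(targets=[{"translation":[0,0,-4],"spin":0,"jaw":0.6},{"translation":[0,0,-8],"spin":0,"jaw":0.6},{"translation":[-3,-1.3,-11.5],"spin":0,"jaw":0.6},{"translation":[-7.5,-3.2,-12],"spin":0,"jaw":0.6},{"translation":[-12,-5.1,-12],"spin":0,"jaw":0.6}])

```text
time: 14.45
tool_pos: [0.579, 0.0886, 0.2015]
tool_rot: [3.138, 0.0, 1.573]
contact_force: [0.0, -0.0, 0.3]
opening: 0.0553
grip_force: 0.0
```

Request:
send_rows(targets=[{"translation":[-4.5,-1.9,0],"spin":0,"jaw":0.6},{"translation":[-9,-3.8,0],"spin":0,"jaw":0.6},{"translation":[-13.5,-5.7,0],"spin":0,"jaw":0.6},{"translation":[-18,-7.6,0],"spin":0,"jaw":0.6},{"translation":[-22,-9.3,0],"spin":0,"jaw":0.6}])

```text
time: 14.95
tool_pos: [0.4848, -0.1325, 0.1998]
tool_rot: [3.141, 0.0, 1.571]
contact_force: [0.2, -0.6, 0.3]
opening: 0.0552
grip_force: 0.0
```

Request:
send_rows(targets=[{"translation":[-4.5,-1.9,0],"spin":0,"jaw":0.6},{"translation":[-9,-3.8,0],"spin":0,"jaw":0.6},{"translation":[-13,-5.6,0],"spin":0,"jaw":0.6},{"translation":[-16.4,-7,2],"spin":0,"jaw":0.6},{"translation":[-16.4,-7,4],"spin":0,"jaw":0.6}])

```text
time: 15.45
tool_pos: [0.4146, -0.299, 0.1597]
tool_rot: [3.14, 0.003, 1.566]
contact_force: [0.6, 1.2, -0.9]
opening: 0.055
grip_force: 0.0
```

Request:
send_rows(targets=[{"translation":[0,0,1],"spin":0,"jaw":0.6},{"translation":[0,0,2],"spin":0,"jaw":0.6},{"translation":[0,0,2],"spin":0,"jaw":0.6},{"translation":[0,0,2],"spin":0,"jaw":0.6},{"translation":[0,0,2],"spin":0,"jaw":0.6}])

```text
time: 15.95
tool_pos: [0.4166, -0.2945, 0.1405]
tool_rot: [3.14, 0.001, 1.572]
contact_force: [0.3, 0.1, 0.3]
opening: 0.0551
grip_force: 0.0
```

```bash
python3 - <<'E'
from h import *
im,d=snap('side','s5');top,_=snap('top','t5')
cv2.imwrite('pics/c5.png',np.hstack([cv2.resize(top[90:190,110:250,::-1],(500,357)),cv2.resize(im[130:200,260:340,::-1],(300,357))]))
print(monitor.observe()['tool_pos'].round(4))
for cam in('top','side'):
  Q,_=cloud(cam)
  for c,z0 in(((.416,-.295),.045),((.63,.2095),.058)):
    p=Q[(Q[...,2]>z0)&(Q[...,2]<.085)&(np.hypot(Q[...,0]-c[0],Q[...,1]-c[1])<.03)]
    if len(p): print(cam,len(p),((p.min(0)+p.max(0))/2).round(4),p.max(0).round(4),(p.max(0)-p.min(0)).round(4))
E
```

```text
[ 0.4164 -0.2946  0.1404]
top 130 [ 0.4164 -0.2945  0.0661] [ 0.4311 -0.2802  0.0752] [0.0296 0.0284 0.0182]
top 161 [0.6298 0.2092 0.0669] [0.6465 0.2252 0.0748] [0.0335 0.0319 0.0159]
side 276 [ 0.4151 -0.2965  0.0613] [ 0.4299 -0.2831  0.0771] [0.0296 0.0268 0.0317]
side 101 [0.6288 0.2099 0.0676] [0.6448 0.2286 0.0765] [0.032  0.0375 0.0179]
```

View pics/c5.png

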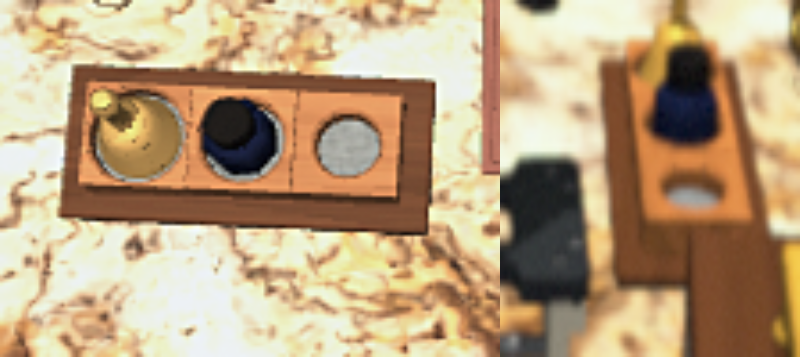

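Bell (crop 135,135) and bottle (crop 240,140) stand upright in the wide and medium wells, and the narrow well (348,147) is free. Taking the stamp.

Request:
send_rows(targets=[{"translation":[0,0,3.5],"spin":0,"jaw":0.6},{"translation":[0,0,7],"spin":0,"jaw":0.6},{"translation":[0,0,9],"spin":0,"jaw":0.6},{"translation":[0,0,10],"spin":0,"jaw":0.6},{"translation":[0,0,10],"spin":0,"jaw":0.6}])

```text
time: 16.55
tool_pos: [0.4157, -0.2943, 0.039]
tool_rot: [-3.14, -0.001, 1.571]
contact_force: [-0.0, 0.7, 0.6]
opening: 0.055
grip_force: 0.0
```

Request:
send_rows(targets=[{"translation":[0,0,0],"spin":0,"jaw":0.4},{"translation":[0,0,0],"spin":0,"jaw":0.35},{"translation":[0,0,0],"spin":0,"jaw":0.3},{"translation":[0,0,0],"spin":0,"jaw":0.25},{"translation":[0,0,0],"spin":0,"jaw":0.2}], force=20)

```text
time: 17.05
tool_pos: [0.4162, -0.2949, 0.0404]
tool_rot: [3.141, 0.001, 1.571]
contact_force: [-0.4, -0.5, 3.1]
opening: 0.0278
grip_force: 20.0
```

Request:
send_rows(targets=[{"translation":[0,0,0],"spin":0,"jaw":0.2},{"translation":[0,0,0],"spin":0,"jaw":0.2},{"translation":[0,0,0],"spin":0,"jaw":0.2},{"translation":[0,0,-1],"spin":0,"jaw":0.2},{"translation":[0,0,-2],"spin":0,"jaw":0.2}])

```text
time: 17.55
tool_pos: [0.4158, -0.2944, 0.0601]
tool_rot: [-3.141, -0.001, 1.571]
contact_force: [0.0, -0.3, 0.3]
opening: 0.0271
grip_force: 20.0
```

Request:
send_rows(targets=[{"translation":[0,0,-3],"spin":0,"jaw":0.2},{"translation":[0,0,-6],"spin":0,"jaw":0.2},{"translation":[0,0,-8],"spin":0,"jaw":0.2},{"translation":[2,1,-9],"spin":0,"jaw":0.2},{"translation":[5.5,2.7,-9],"spin":0,"jaw":0.2}])

```text
time: 18.05
tool_pos: [0.4437, -0.2412, 0.1523]
tool_rot: [3.138, 0.003, 1.568]
contact_force: [0.5, -0.0, -0.7]
opening: 0.027
grip_force: 20.0
```

Request:
send_rows(targets=[{"translation":[4,2,0],"spin":0,"jaw":0.2},{"translation":[8,4,0],"spin":0,"jaw":0.2},{"translation":[12,6,0],"spin":0,"jaw":0.2},{"translation":[16,7.9,0],"spin":0,"jaw":0.2},{"translation":[20,9.9,0],"spin":0,"jaw":0.2}])

```text
time: 18.55
tool_pos: [0.5424, -0.0378, 0.1506]
tool_rot: [3.141, 0.0, 1.571]
contact_force: [-0.2, -1.4, -0.6]
opening: 0.0271
grip_force: 20.0
```

Request:
send_rows(targets=[{"translation":[4,2,0],"spin":0,"jaw":0.2},{"translation":[8,4,0],"spin":0,"jaw":0.2},{"translation":[12,6,0],"spin":0,"jaw":0.2},{"translation":[15,7.5,0],"spin":0,"jaw":0.2},{"translation":[17.2,8.5,0],"spin":0,"jaw":0.2}])

```text
time: 19.05
tool_pos: [0.6274, 0.135, 0.1503]
tool_rot: [3.141, -0.001, 1.573]
contact_force: [-0.8, -0.3, -0.6]
opening: 0.0272
grip_force: 20.0
```

Request:
send_rows(targets=[{"translation":[0,0,1],"spin":0,"jaw":0.2},{"translation":[0,0,2],"spin":0,"jaw":0.2},{"translation":[0,0,3],"spin":0,"jaw":0.2},{"translation":[0,0,3],"spin":0,"jaw":0.2},{"translation":[0,0,3],"spin":0,"jaw":0.2}])

```text
time: 19.55
tool_pos: [0.6266, 0.1314, 0.1195]
tool_rot: [-3.141, 0.0, 1.57]
contact_force: [0.2, 0.7, -0.9]
opening: 0.0273
grip_force: 20.0
```

```bash
python3 - <<'E'
from h import *
snap('side','s6')
t=monitor.observe()['tool_pos'];print(t.round(4))
Q,_=cloud('side')
for z in np.arange(.06,.15,.006):
    q=Q[(abs(Q[...,2]-z)<.003)&(abs(Q[...,0]-.627)<.04)&(abs(Q[...,1]-.13)<.03)]
    if len(q)>3: print(z.round(3),len(q),((q.min(0)+q.max(0))/2).round(4),(q.max(0)-q.min(0)).round(3),q.min(0).round(4))
E
```

```text
[0.627  0.1316 0.1201]
0.084 18 [0.6235 0.1233 0.0841] [0.03  0.016 0.006] [0.6086 0.1151 0.0812]
0.09 37 [0.6249 0.1219 0.0901] [0.035 0.019 0.006] [0.6072 0.1123 0.0873]
0.096 41 [0.6237 0.1272 0.0959] [0.032 0.027 0.006] [0.6078 0.1136 0.0931]
0.102 20 [0.626  0.127  0.1019] [0.021 0.012 0.006] [0.6156 0.1211 0.099 ]
0.108 11 [0.6266 0.1273 0.1082] [0.014 0.007 0.004] [0.6197 0.1236 0.1062]
0.114 14 [0.6261 0.1267 0.1138] [0.013 0.009 0.005] [0.6194 0.1224 0.1113]
0.12 13 [0.6271 0.1272 0.12  ] [0.034 0.011 0.006] [0.6104 0.1215 0.1171]
0.126 31 [0.6267 0.1274 0.126 ] [0.044 0.016 0.006] [0.6047 0.1193 0.123 ]
0.132 39 [0.6266 0.1244 0.1319] [0.054 0.014 0.005] [0.5994 0.1172 0.1292]
0.138 48 [0.6262 0.123  0.138 ] [0.06  0.012 0.006] [0.5964 0.117  0.1351]
0.144 55 [0.6267 0.1213 0.1439] [0.062 0.01  0.006] [0.5956 0.1164 0.141 ]
```

Request:
send_rows(targets=[{"translation":[0.1,0.15,1.5],"spin":0,"jaw":0.2},{"translation":[0.1,0.15,3],"spin":0,"jaw":0.2},{"translation":[0.1,0.15,4.4],"spin":0,"jaw":0.2},{"translation":[0.1,0.15,5.4],"spin":0,"jaw":0.2},{"translation":[0.1,0.15,5.9],"spin":0,"jaw":0.2}])

```text
time: 20.1
tool_pos: [0.6278, 0.1333, 0.0591]
tool_rot: [-3.14, 0.0, 1.571]
contact_force: [-0.8, -0.4, -0.9]
opening: 0.0268
grip_force: 20.0
```

Request:
send_rows(targets=[{"translation":[0,0,0.2],"spin":0,"jaw":0.2},{"translation":[0,0,0.4],"spin":0,"jaw":0.2},{"translation":[0,0,0.5],"spin":0,"jaw":0.2},{"translation":[0,0,0.5],"spin":0,"jaw":0.2},{"translation":[0,0,0.5],"spin":0,"jaw":0.2}])

```text
time: 20.6
tool_pos: [0.6286, 0.1335, 0.0561]
tool_rot: [3.141, -0.0, 1.571]
contact_force: [-0.5, -0.9, -0.3]
opening: 0.0271
grip_force: 20.0
```

Request:
send_rows(targets=[{"translation":[0,0,0.1],"spin":0,"jaw":0.2},{"translation":[0,0,0.2],"spin":0,"jaw":0.2},{"translation":[0,0,0.25],"spin":0,"jaw":0.2},{"translation":[0,0,0.25],"spin":0,"jaw":0.2},{"translation":[0,0,0.25],"spin":0,"jaw":0.2}])

```text
time: 21.1
tool_pos: [0.6287, 0.1335, 0.0544]
tool_rot: [3.14, -0.0, 1.571]
contact_force: [-3.0, 0.8, 5.8]
opening: 0.0273
grip_force: 20.0
```

Request:
send_rows(targets=[{"translation":[0,0,0],"spin":0,"jaw":0.35},{"translation":[0,0,0],"spin":0,"jaw":0.5},{"translation":[0,0,0],"spin":0,"jaw":0.55},{"translation":[0,0,0],"spin":0,"jaw":0.55},{"translation":[0,0,-3],"spin":0,"jaw":0.55}])

```text
time: 21.6
tool_pos: [0.6255, 0.1331, 0.0792]
tool_rot: [-3.133, 0.001, 1.571]
contact_force: [0.3, 0.9, 0.1]
opening: 0.0501
grip_force: 0.0
```

Request:
send_rows(targets=[{"translation":[0,0,-4],"spin":0,"jaw":0.55},{"translation":[0,0,-8],"spin":0,"jaw":0.55},{"translation":[0,0,-12],"spin":0,"jaw":0.55},{"translation":[-3,0,-12.5],"spin":0,"jaw":0.55},{"translation":[-7,0,-12.5],"spin":0,"jaw":0.55}])

```text
time: 22.1
tool_pos: [0.6292, 0.0644, 0.2106]
tool_rot: [3.137, -0.0, 1.574]
contact_force: [0.8, -0.4, -0.1]
opening: 0.0503
grip_force: 0.0
```

Request:
send_rows(targets=[{"translation":[-4.5,0,0],"spin":0,"jaw":0.55},{"translation":[-9,0,0],"spin":0,"jaw":0.55},{"translation":[-13,0,0],"spin":0,"jaw":0.55},{"translation":[-17,0,0],"spin":0,"jaw":0.55},{"translation":[-20,0,0],"spin":0,"jaw":0.55}])

```text
time: 22.6
tool_pos: [0.628, -0.1392, 0.208]
tool_rot: [-3.141, 0.0, 1.569]
contact_force: [0.0, 0.4, 0.7]
opening: 0.0502
grip_force: 0.0
```

Request:
send_rows(targets=[{"translation":[-3,0,0],"spin":3,"jaw":0.55},{"translation":[-6.4,0,0],"spin":5.5,"jaw":0.55},{"translation":[-6.4,0,0],"spin":5.5,"jaw":0.55},{"translation":[-6.4,0,0],"spin":5.5,"jaw":0.55},{"translation":[-6.4,0,0],"spin":5.5,"jaw":0.55}])

```text
time: 23.1
tool_pos: [0.6284, -0.1996, 0.2081]
tool_rot: [-3.141, -0.001, 1.476]
contact_force: [0.1, -0.2, -0.7]
opening: 0.0504
grip_force: 0.0
```

```bash
python3 - <<'E'
from h import *
im,d=snap('side','s7');top,_=snap('top','t7')
s=monitor.observe();print(s['tool_pos'].round(4),s['tool_rot'])
cv2.imwrite('pics/c7.png',np.hstack([cv2.resize(top[90:190,110:250,::-1],(400,300)),cv2.resize(im[110:310,270:400,::-1],(390,300))]))
Q,_=cloud('side')
def rect(m):
    p=Q[m]; c,s,a=cv2.minAreaRect(p[:,:2].astype(np.float32)*1000); print(len(p),np.round(c,1),np.round(s,1),round(a,2),p[:,2].mean(),p.max(0).round(4))
b=(abs(Q[...,0]-.6285)<.08)&(abs(Q[...,1]+.201)<.15)
rect(b&(Q[...,2]>.138)&(Q[...,2]<.165)); rect(b&(Q[...,2]>.1)&(Q[...,2]<.125))
for cam in('top','side'):
    C,_=cloud(cam)
    for c,z0,z1 in(((.6285,.1325),.065,.1),((.6295,.2095),.058,.08),((.632,.2855),.09,.12)):
        p=C[(C[...,2]>z0)&(C[...,2]<z1)&(np.hypot(C[...,0]-c[0],C[...,1]-c[1])<.03)]
        if len(p): print(cam,len(p),((p.min(0)+p.max(0))/2).round(4),p.max(0).round(4),(p.max(0)-p.min(0)).round(4))
E
```

```text
[ 0.6286 -0.1993  0.2083] [ 3.14155768e+00 -3.39653774e-04  1.47666790e+00]
307 [ 628.2 -201.8] [112.7  14. ] 84.41 0.1536062828924206 [ 0.6392 -0.1455  0.1575]
4561 [ 628.4 -201.2] [259.7 102.4] 84.41 0.11745186656195852 [ 0.6902 -0.0672  0.1248]
top 121 [0.6265 0.1326 0.0817] [0.6411 0.1462 0.0915] [0.0291 0.0271 0.0196]
top 162 [0.6299 0.2093 0.0668] [0.6465 0.2257 0.0749] [0.0332 0.0328 0.0161]
top 56 [0.6322 0.2857 0.0998] [0.6415 0.294  0.1086] [0.0187 0.0167 0.0175]
side 105 [0.6274 0.1308 0.0787] [0.6411 0.1441 0.0915] [0.0274 0.0266 0.0258]
side 94 [0.6293 0.2077 0.0671] [0.6453 0.2261 0.0763] [0.0319 0.0367 0.0183]
side 36 [0.6321 0.2831 0.1016] [0.6414 0.2899 0.1098] [0.0185 0.0135 0.0164]
```

View pics/c7.png

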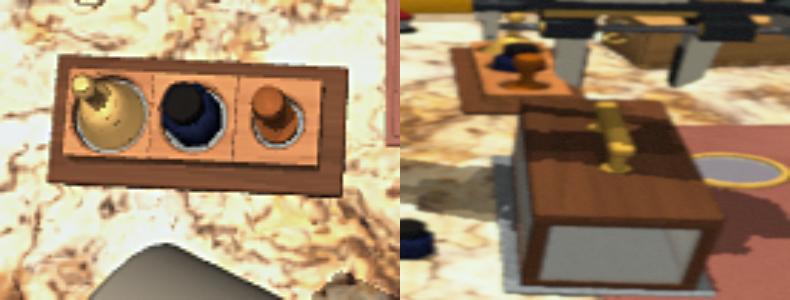

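All three stand upright in their wells (crop (105,110), (190,110), (275,115)), and the fingers straddle the cover's handle (crop (615,135)).

Request:
send_rows(targets=[{"translation":[-0.2,0,3],"spin":0,"jaw":0.55},{"translation":[-0.2,0,5.5],"spin":0,"jaw":0.55},{"translation":[-0.2,0,7.2],"spin":0,"jaw":0.55},{"translation":[-0.2,0,8],"spin":0,"jaw":0.55},{"translation":[-0.2,0,8],"spin":0,"jaw":0.55}])

```text
time: 23.7
tool_pos: [0.6279, -0.2016, 0.1273]
tool_rot: [-3.14, -0.001, 1.476]
contact_force: [-0.5, -1.2, 0.8]
opening: 0.0508
grip_force: 0.0
```

Request:
send_rows(targets=[{"translation":[0,0,0],"spin":0,"jaw":0.3},{"translation":[0,0,0],"spin":0,"jaw":0.2},{"translation":[0,0,0],"spin":0,"jaw":0.1},{"translation":[0,0,0],"spin":0,"jaw":0.05},{"translation":[0,0,0],"spin":0,"jaw":0.05}], force=50)

```text
time: 24.2
tool_pos: [0.6283, -0.2027, 0.1286]
tool_rot: [3.141, 0.0, 1.475]
contact_force: [0.1, 0.4, -0.4]
opening: 0.0148
grip_force: 0.0
```

Request:
send_rows(targets=[{"translation":[0,0,0],"spin":0,"jaw":0.05},{"translation":[0,0,0],"spin":0,"jaw":0.05},{"translation":[0,0,0],"spin":0,"jaw":0.05},{"translation":[0,0,-0.5],"spin":0,"jaw":0.05},{"translation":[0,0,-1.5],"spin":0,"jaw":0.05}])

```text
time: 24.7
tool_pos: [0.627, -0.2021, 0.1417]
tool_rot: [-3.137, -0.001, 1.475]
contact_force: [-0.1, 0.6, -4.7]
opening: 0.0139
grip_force: 50.0
```

Request:
send_rows(targets=[{"translation":[0,0,-2],"spin":0,"jaw":0.05},{"translation":[0,0,-4.5],"spin":0,"jaw":0.05},{"translation":[0,0,-7.5],"spin":0,"jaw":0.05},{"translation":[0,0,-10.5],"spin":0,"jaw":0.05},{"translation":[0,0,-12.5],"spin":0,"jaw":0.05}])

```text
time: 25.2
tool_pos: [0.6284, -0.2026, 0.2709]
tool_rot: [3.139, 0.001, 1.475]
contact_force: [1.2, -1.1, -4.5]
opening: 0.0134
grip_force: 50.0
```

Request:
send_rows(targets=[{"translation":[0,0,-0.3],"spin":0,"jaw":0.05},{"translation":[0,0,-0.5],"spin":0,"jaw":0.05},{"translation":[0,0,-0.5],"spin":-1,"jaw":0.05},{"translation":[0,0,-0.5],"spin":-2.5,"jaw":0.05},{"translation":[0,0,-0.5],"spin":-3.6,"jaw":0.05}])

```text
time: 25.7
tool_pos: [0.6279, -0.2025, 0.2719]
tool_rot: [-3.14, -0.001, 1.54]
contact_force: [0.6, 0.3, -5.4]
opening: 0.0139
grip_force: 50.0
```

Request:
send_rows(targets=[{"translation":[0,0,0],"spin":0,"jaw":0.05},{"translation":[0,0,0],"spin":0,"jaw":0.05},{"translation":[0,0,0],"spin":0,"jaw":0.05},{"translation":[0,0,0],"spin":0,"jaw":0.05},{"translation":[0,0,0],"spin":0,"jaw":0.05}])

```text
time: 26.2
tool_pos: [0.6282, -0.2026, 0.2732]
tool_rot: [3.142, -0.0, 1.538]
contact_force: [-0.1, -0.6, -4.0]
opening: 0.0136
grip_force: 50.0
```

```bash
cat > cov.py <<'E'
from h import *
import sys
s=monitor.observe();t=s['tool_pos'];print(t.round(4),s['tool_rot'],s['contact_force'])
off=.1235
for cam in('side','top'):
    snap(cam,cam+sys.argv[1])
    Q,_=cloud(cam)
    zt=t[2]-.1235+.112
    m=(abs(Q[...,0]-t[0])<.09)&(abs(Q[...,1]-t[1])<.16)&(abs(Q[...,2]-zt)<.012)
    k,l,st,_=cv2.connectedComponentsWithStats(m.astype(np.uint8))
    if k<2: continue
    p=Q[m]; c,sz,a=cv2.minAreaRect(p[:,:2].astype(np.float32)*1000)
    A=np.c_[p[:,:2]-t[:2],np.ones(len(p))]; A=A; r=np.linalg.lstsq(A[abs(p[:,2]-np.median(p[:,2]))<.006],p[abs(p[:,2]-np.median(p[:,2]))<.006][:,2],rcond=None)[0]
    print(cam,len(p),np.round(c,1),np.round(sz,1),round(a,2),'plane slope x,y deg',np.degrees(r[:2]).round(2),'z0',r[2].round(4),p[:,2].min().round(4))
E
python3 cov.py 8
```

```text
[ 0.6282 -0.2026  0.2732] [ 3.14151796e+00 -8.01142117e-05  1.53770744e+00] [-0.14857707 -0.5919241  -3.99874812]
side 3998 [ 627.7 -201.7] [259.2 101.8] 88.11 plane slope x,y deg [0.22 0.34] z0 0.2633 0.2497
top 2093 [ 628.5 -200.2] [256.2 102.3] 88.17 plane slope x,y deg [ 0.14 -0.23] z0 0.2611 0.2498
```

Request:
send_rows(targets=[{"translation":[1.5,0,0],"spin":0,"jaw":0.05},{"translation":[4.5,-0.1,0],"spin":0,"jaw":0.05},{"translation":[8,-0.2,0],"spin":0,"jaw":0.05},{"translation":[11.5,-0.3,0],"spin":0,"jaw":0.05},{"translation":[15,-0.5,0],"spin":0,"jaw":0.05}])

```text
time: 26.8
tool_pos: [0.6279, -0.0501, 0.2733]
tool_rot: [3.141, -0.001, 1.538]
contact_force: [0.3, 1.0, -4.9]
opening: 0.0136
grip_force: 50.0
```

Request:
send_rows(targets=[{"translation":[3.5,-0.1,0],"spin":0,"jaw":0.05},{"translation":[7,-0.2,0],"spin":0,"jaw":0.05},{"translation":[10.5,-0.3,0],"spin":0,"jaw":0.05},{"translation":[14,-0.4,0],"spin":0,"jaw":0.05},{"translation":[17.5,-0.5,0],"spin":0,"jaw":0.05}])

```text
time: 27.3
tool_pos: [0.6283, 0.1251, 0.2735]
tool_rot: [3.141, -0.001, 1.538]
contact_force: [0.8, -0.3, -6.0]
opening: 0.0134
grip_force: 50.0
```

Request:
send_rows(targets=[{"translation":[3.5,-0.1,0],"spin":0,"jaw":0.05},{"translation":[6,-0.2,0],"spin":0,"jaw":0.05},{"translation":[7.5,-0.3,0],"spin":0,"jaw":0.05},{"translation":[8.5,-0.3,0],"spin":0,"jaw":0.05},{"translation":[8.5,-0.3,0],"spin":0,"jaw":0.05}])

```text
time: 27.8
tool_pos: [0.6285, 0.2086, 0.2731]
tool_rot: [-3.142, -0.0, 1.539]
contact_force: [-1.0, -0.7, -3.9]
opening: 0.0132
grip_force: 50.0
```

Request:
send_rows(targets=[{"translation":[0,0,0.5],"spin":0,"jaw":0.05},{"translation":[0,0,0.8],"spin":0,"jaw":0.05},{"translation":[0,0,0.8],"spin":0,"jaw":0.05},{"translation":[0,0,0.8],"spin":0,"jaw":0.05},{"translation":[0,0,0.8],"spin":0,"jaw":0.05}])

```text
time: 28.3
tool_pos: [0.629, 0.2071, 0.2654]
tool_rot: [3.141, -0.0, 1.537]
contact_force: [-0.0, 0.1, -5.7]
opening: 0.0136
grip_force: 50.0
```

```bash
python3 cov.py 9; python3 - <<'E'
from h import *
im=np.load('side.npz')['im']; cv2.imwrite('pics/c9.png',cv2.resize(im[20:220,220:400,::-1],(540,600),interpolation=cv2.INTER_CUBIC))
E
```

```text
[0.629  0.2071 0.2654] [ 3.14124173e+00 -7.03093792e-05  1.53708144e+00] [-0.04561154  0.0652117  -5.71893067]
side 1199 [628.5 206.1] [257.4 101.5] 87.87 plane slope x,y deg [0.19 0.5 ] z0 0.2565 0.242
top 2929 [629.1 208.2] [258.7 102.5] 87.49 plane slope x,y deg [0.15 0.08] z0 0.2531 0.242
```

View pics/c9.png

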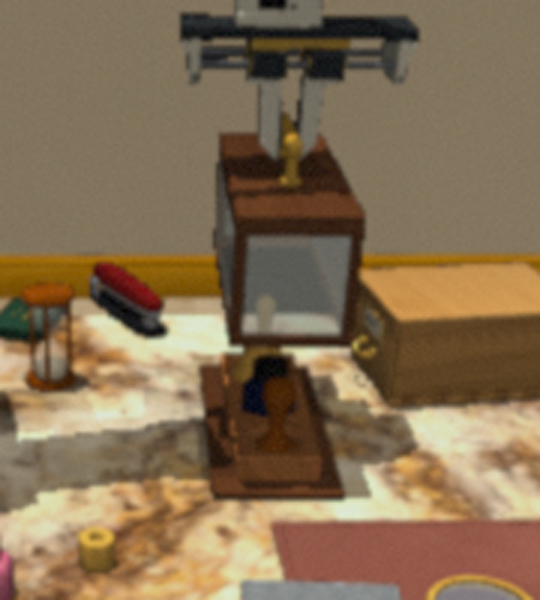

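The cover hangs level above the row (crop (290,230)), and measurement puts it about 1 mm short in y. Lowering it to just above the holders.

Request:
send_rows(targets=[{"translation":[0.1,0,2],"spin":0,"jaw":0.05},{"translation":[0.1,0,4],"spin":0,"jaw":0.05},{"translation":[0.1,0,6],"spin":0,"jaw":0.05},{"translation":[0.1,0,8],"spin":0,"jaw":0.05},{"translation":[0.1,0,9.3],"spin":0,"jaw":0.05}])

```text
time: 28.9
tool_pos: [0.6283, 0.2085, 0.1707]
tool_rot: [-3.14, 0.0, 1.538]
contact_force: [-0.1, 0.1, -4.4]
opening: 0.0136
grip_force: 50.0
```

Request:
send_rows(targets=[{"translation":[0,0,0.5],"spin":0,"jaw":0.05},{"translation":[0,0,0.7],"spin":0,"jaw":0.05},{"translation":[0,0,0.7],"spin":0,"jaw":0.05},{"translation":[0,0,0.7],"spin":0,"jaw":0.05},{"translation":[0,0,0.7],"spin":0,"jaw":0.05}])

```text
time: 29.4
tool_pos: [0.6292, 0.2087, 0.1662]
tool_rot: [3.14, -0.0, 1.538]
contact_force: [-0.2, -0.2, -5.7]
opening: 0.0136
grip_force: 50.0
```

```bash
python3 cov.py 10
```

```text
[0.6292 0.2087 0.1662] [ 3.13995728e+00 -4.77902144e-04  1.53776094e+00] [-0.2246477  -0.15597304 -5.73964624]
side 1256 [629.  207.2] [258.  101.8] 88.07 plane slope x,y deg [0.27 0.42] z0 0.1573 0.1427
top 2243 [628.8 209.6] [257.5 102.6] 88.08 plane slope x,y deg [0.07 0.08] z0 0.1538 0.1428
```

Request:
send_rows(targets=[{"translation":[0,0,0.8],"spin":0,"jaw":0.05},{"translation":[0,0,1.6],"spin":0,"jaw":0.05},{"translation":[0,0,2.3],"spin":0,"jaw":0.05},{"translation":[0,0,2.8],"spin":0,"jaw":0.05},{"translation":[0,0,3.1],"spin":0,"jaw":0.05}])

```text
time: 30.0
tool_pos: [0.6285, 0.2086, 0.1332]
tool_rot: [-3.14, 0.0, 1.538]
contact_force: [-0.2, -0.7, -4.7]
opening: 0.0136
grip_force: 50.0
```

Request:
send_rows(targets=[{"translation":[0,0,0.1],"spin":0,"jaw":0.05},{"translation":[0,0,0.2],"spin":0,"jaw":0.05},{"translation":[0,0,0.3],"spin":0,"jaw":0.05},{"translation":[0,0,0.3],"spin":0,"jaw":0.05},{"translation":[0,0,0.3],"spin":0,"jaw":0.05}])

```text
time: 30.5
tool_pos: [0.6289, 0.2087, 0.1316]
tool_rot: [3.141, -0.0, 1.538]
contact_force: [-0.5, -0.1, -2.5]
opening: 0.0135
grip_force: 50.0
```

Contact is starting right at the expected height. One more millimetre, then release.

Request:
send_rows(targets=[{"translation":[0,0,0.1],"spin":0,"jaw":0.05},{"translation":[0,0,0.1],"spin":0,"jaw":0.05},{"translation":[0,0,0.1],"spin":0,"jaw":0.05},{"translation":[0,0,0.1],"spin":0,"jaw":0.05},{"translation":[0,0,0.1],"spin":0,"jaw":0.05}])

```text
time: 31.0
tool_pos: [0.629, 0.2087, 0.1316]
tool_rot: [3.14, -0.0, 1.538]
contact_force: [-4.0, -0.9, 5.6]
opening: 0.0138
grip_force: 50.0
```

Request:
send_rows(targets=[{"translation":[0,0,0],"spin":0,"jaw":0.2},{"translation":[0,0,0],"spin":0,"jaw":0.3},{"translation":[0,0,0],"spin":0,"jaw":0.5},{"translation":[0,0,0],"spin":0,"jaw":0.5},{"translation":[0,0,0],"spin":0,"jaw":0.5}])

```text
time: 31.5
tool_pos: [0.6289, 0.2086, 0.1301]
tool_rot: [3.142, -0.0, 1.538]
contact_force: [1.0, 0.3, -0.3]
opening: 0.0441
grip_force: 0.0
```

Request:
send_rows(targets=[{"translation":[0,0,-2],"spin":0,"jaw":0.5},{"translation":[0,0,-5],"spin":0,"jaw":0.5},{"translation":[0,0,-9],"spin":0,"jaw":0.5},{"translation":[-4,-2,-11],"spin":0,"jaw":0.5},{"translation":[-8,-5,-11],"spin":0,"jaw":0.5}])

```text
time: 32.0
tool_pos: [0.578, 0.1301, 0.2433]
tool_rot: [3.134, -0.001, 1.539]
contact_force: [1.5, -1.4, 0.4]
opening: 0.0459
grip_force: 0.0
```

Request:
send_rows(targets=[{"translation":[-4,-3,0],"spin":0,"jaw":0.5},{"translation":[-8,-6,0],"spin":0,"jaw":0.5},{"translation":[-12,-9,0],"spin":0,"jaw":0.5},{"translation":[-16,-12,0],"spin":0,"jaw":0.5},{"translation":[-16,-12,0],"spin":0,"jaw":0.5}])

```text
time: 32.5
tool_pos: [0.4479, -0.029, 0.2405]
tool_rot: [-3.141, 0.001, 1.533]
contact_force: [1.1, 1.7, -0.3]
opening: 0.0461
grip_force: 0.0
```

```bash
python3 - <<'E'
from h import *
im,d=snap('side','s11');top,_=snap('top','t11')
cv2.imwrite('pics/c11.png',np.hstack([cv2.resize(top[85:245,80:280,::-1],(450,360)),cv2.resize(im[70:220,220:365,::-1],(348,360),interpolation=cv2.INTER_CUBIC)]))
for cam in('top','side'):
    Q,_=cloud(cam); b=(abs(Q[...,0]-.629)<.09)&(abs(Q[...,1]-.209)<.16)
    for lo,hi in((.11,.135),(.142,.17)):
        p=Q[b&(Q[...,2]>lo)&(Q[...,2]<hi)]; c,s,a=cv2.minAreaRect(p[:,:2].astype(np.float32)*1000)
        r=np.linalg.lstsq(np.c_[p[:,:2]-[.629,.209],np.ones(len(p))],p[:,2],rcond=None)[0]
        print(cam,len(p),np.round(c,1),np.round(s,1),round(a,2),np.degrees(r[:2]).round(2),r[2].round(4))
E
```

```text
top 4241 [628.5 210. ] [258.  103.3] 87.98 [0.28 0.04] 0.1191
top 327 [628.4 210.3] [111.7  15. ] 87.57 [15.45 -0.07] 0.1553
side 1369 [628.2 207.3] [257.5 101.5] 88.17 [0.39 0.88] 0.1223
side 104 [628.5 209.2] [111.7  13.9] 88.11 [11.23  2.25] 0.1578
```

View pics/c11.png

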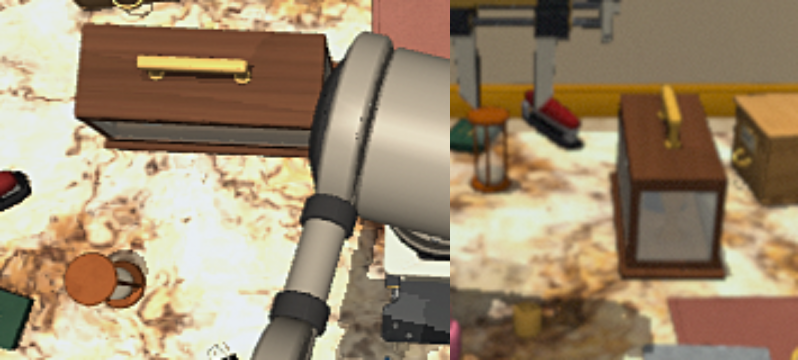

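The cover sits flat and square on the board: its top is at about 120 mm as expected and its yaw matches the board. The timer and sharpener look untouched.

```bash
python3 -c "
from cell import job; print(job.hand_in())"
```

```text
the job is handed in; nothing more can be done
None
```

The job is handed in: the bell, ink bottle and stamp stood upright in their wells when last seen before covering, and the dust cover sits flat and square over them; the sand timer and sharpener were left alone.

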